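# Set the polisher's speed dial, line up the panel fastener and hold the access panel home

### The arm

A 7-joint arm with a two-finger parallel gripper is mounted at the origin on the work surface. World frame = base frame: x ahead of the robot, y to its left, z up, the work surface at z = 0. Lengths are in m, angles in degrees, forces in N, time in s.
With the tool pointing down it reaches from about 0.425 to 0.875 m from the base axis. Payload 4.7 kg.
Tool frame: the origin (TCP) lies at the centre of the arm's flange, where the gripper is bolted on; the fingertips stand 182 mm ahead of it and the grasp point (between the pads) lies 164 mm ahead of it; z points along the fingers, y is the line along which they close (so a half turn about z gives the same grasp; the last joint's range is limited). The gripper opens to 87 mm and grips with 3 to 60 N. Pads are 19 mm wide; open, the fingers measure 117 mm over their backs; the gripper's body (75 mm by 190 mm) begins 51 mm behind the grasp point.
Start: joints at [72.943, 18.392, -4.016, 83.108, 1.295, 78.541, -3.26], TCP at [0.199, -0.619, 0.405] pointing down, gripper open.
Joint ranges: [-163.93, 163.93], [-17.29, 119.83], [-79.2, 71.16], [3.27, 140.29], [-89.18, 269.18], [5.43, 117.66], [-154.24, 154.24]. Speed limits (degrees/s): [147.25, 147.25, 180, 180, 180, 180, 180].

### API

Orientations are given as [roll, pitch, yaw] about the fixed x, y, z axes, in that order (R = Rz(yaw) Ry(pitch) Rx(roll)).
In Python, from cell import env gives the robot as it stands. The module is installed in compiled form; this text tells all that it offers.
- The arm moves only by the tool step_arm, never from a script. Its argument "steps" is one flat list of numbers, 5 for each row, row after row: the opening, from 0 (shut) to 1 (fully open), then the shift along the tool's x, y, z in mm, then the turn about the tool's z in degrees. In form: [grip, dx, dy, dz, roll, grip, dx, dy, dz, roll, ...]. A call has 1 to 12 rows; each row shifts and turns the commanded pose from where the row before left it, along the tool's axes as they then stand; what a row does not reach is not made up. A row lasts 1/8 s, in which the tool goes at most 62.5 mm and 10.7 degrees, less where a joint would pass 70% of its speed; a pose out of reach is approached as far as the arm can. A call with a gripper value outside its range is refused whole. The fingers move at their own pace and stop on an object; "grip_force" is the grip in N (left out, the last holds). Time passes only in rows, so rows that do not move let the fingers close. It gives the time, the measured TCP pose, the force, the opening and the grip force at its end, in the units of the state.
- env.get_obs(): the state, without advancing time (a new reading comes with each control period).
- env.read_camera(name): name is "scene" or "top"; returns a dict with "image" (384x512x3 uint8, red, green, blue), "camera_matrix" (3x3 intrinsics, pixels), "distortion" ([k1, k2, p1, p2, k3] as OpenCV has them; the pictures are not rectified), "R" (3x3) and "t" (3): a world point X has camera coordinates R X + t. Camera axes: x right, y down, z forward; pixel columns grow to the right and rows downward; lengths in m; the calibration is good to about 2 mm. A picture is of the moment at which its call begins. There is no depth.
- env.sign_off(): hands the job in; it is judged then, once.
The state is a dict: "time_s": time; "qpos": joint angles; "joint_velocities": joint speeds; "effort": joint torques, N m; "tool_pos": TCP position; "tool_rot": TCP orientation; "force": force on the tool from outside, world axes, zero at the start; "wrist_torque": the same for the moment, N m; "grip_width": finger opening in m; "grasp_force": force on a finger pad.
Only numpy, scipy, OpenCV 4.12 (cv2) and the standard library are available. Lean on these libraries where they do the work, as an engineer would, in place of code of your own. Each camera call takes 0.05 s, during which the arm holds its last target. There are 200 camera calls.

### The job

Get the small bench polisher ready for its next run: first turn the dial on the speed control box until its pointer is on the long raised index mark of the scale. Then, at the polisher's drive housing, with the panel still standing up on its springs, turn the quarter-turn fastener on the access panel until its slot lines up with the two index lines on the panel, and after that press the panel down against its frame, fully home. Finish while still holding the panel pressed home (do not let go of it), with dial and fastener left as set; leave the other things on the bench alone.

Things in the scene. Friction and masses are not known exactly. Their poses are not given: they have to be found in the camera images.
- speed_box: speed control box, grey block 120 x 120 x 60 mm (x, y, z), fixed, any place and yaw, left or right of the housing; origin: centre of its underside, z up. On top a round 102 mm aluminium scale plate, 11 dark ticks 27 degrees apart over 270 degrees around a black dial; tick 7 (the first is 0, counted clockwise) is the index mark.
- index_mark (a point): the middle of the index mark: the one long, thick, raised dark bar (16 x 4 x 2 mm, radial) among the short ticks, 39 mm from the dial's axis, on top of the speed box.
- dial_grip (a point): on the dial's vertical axis, 31 mm above the box's top, the height to grip (dial centred on the box). Black disc 52 mm across, 8 mm high, with an upright grip bar 42 mm long, 14 mm wide, top 38 mm above the box's top. Turns with the dial: x along the bar to the pointer end (white nib, and white line on that half of the bar's top), y across the bar, z up.
- dial (a joint): dial angle, rad, growing clockwise seen from above; 0 at the first tick, 4.712 at the last (stops at both). The pointer is on the index mark at 3.299. Starts between 1.4 and 2.7: to be turned clockwise by 0.6 to 1.9 rad. Light friction (0.03 N m), stays where it is left.
- drive_housing: polisher's drive housing, grey block 220 x 190 x 80 mm (x, y, z), fixed, any place and yaw; origin: centre of its underside, z up. On its +x side a horizontal spindle with a grey felt wheel, 72 mm across, reaching 148 mm from the origin. Over its top, centred, the access panel: bare aluminium plate 130 x 160 x 6 mm (x, y, z), parallel to the housing.
- panel (a joint): how far the panel is pressed down, m: 0 = up on its springs, underside 10 mm above the frame (housing's top); 0.010 = fully home, hard stop. Stays level, slides straight down wherever pressed; springs push up with 4 N (up) to 10 N (home) and lift it when let go. With the fastener over 0.3 rad out of line a cross bar below it stops the panel after 1 to 4 mm.
- press_pad (a point): centre of the top face of a black rubber thumb pad on the panel, 36 mm across, 3 mm high, the place to press; at housing x 0, y -42 mm, 99 mm above the bench with the panel up, 89 mm with it home. Moves with the panel; axes as the housing's.
- fastener_grip (a point): on the fastener's vertical axis, 16 mm above the panel's face, the height to grip; at housing x 0, y +45 mm, 112 mm above the bench (panel up). Steel disc 40 mm across, 4 mm high, with an upright block 36 mm long, 20 mm wide (grip across these flats), top 22 mm above the panel's face, a 5 mm slot along it in the top. Turns with the fastener: x along the slot, y across the flats, z up.
- fastener (a joint): fastener angle, rad, growing anticlockwise seen from above; 0: slot along the housing's x; 1.571: along the housing's y, in line with the two dark index lines on the panel, one beyond each end of the slot, pointing to the thumb pad. Starts at 0.15 to 0.75: turn anticlockwise by 0.82 to 1.42. Stops at -0.1 and 1.95. Light friction (0.04 N m), stays where left.
- oil_bottle: bystander: white plastic bottle 48 mm across, 125 mm high, standing loose near the work; origin at the centre of its underside.
- jar: bystander: glass jar 60 mm across, 75 mm high, standing loose near the work; origin at the centre of its underside.
- bearing: bystander: steel bearing ring 48 mm across, 14 mm high, lying loose near the work; origin at the centre of its underside.
- driver: bystander: screwdriver lying loose on the bench to the right of the work; origin at the underside of its middle, x along it towards the tip.
Things that resemble listed ones, but are neither listed nor needed, are in the scene too. Leave any brown or orange look-alike of the speed_box alone.

How it is judged (in metres and radians):
On the way, in this order (a step that is already met when the one before it is completed fails the run):
1. the dial's pointer is set on the index mark (value of joint dial between 3.169 and 3.429 rad), for 0.2 s.
2. the fastener's slot is lined up with the index lines while the panel still stands up on its springs (not yet pressed) (value of joint fastener between 1.371 and 1.771 rad and value of joint panel below 0.005 m), for 0.2 s.
At the end, for the whole second after the job is handed in: the dial is within 0.13 rad of the index mark (3.299), the fastener's slot within 0.2 rad of the index lines (1.571), the panel is pressed down at least 8 of its 10 mm and at rest, and the robot pushes on it with more than 2 N, through the last second (all of step 1 and value of joint fastener between 1.371 and 1.771 rad and value of joint panel above 0.008 m and velocity of joint panel between -0.005 and 0.005 m/s and contact force between any of the fingers, the arm and drive_housing above 2 N); the arm keeps its last pose, push and grip.
It fails at once if a bystander is moved by more than 30 mm (distance of any of oil_bottle, jar, bearing, driver from where it was at the start of the episode above 0.03 m).
It also fails if it takes over 72 s, if anything falls off the work surface, if the arm or the gripper's body presses on something with over 40 N, if the wrist force passes 120 N, or if a joint passes its speed limit or range.

## Working session

There is one attempt and no reset: what is moved stays moved. The work goes in short steps, Python scripts to look and compute and a tool call to move; the robot and the scene stay as the last step left them, time stands still between calls to the robot, and variables do not carry over. Pictures are saved under pics/ and viewed, at most 10 in all, crops included, and the job is handed in when it is done.

Besides the shell and the picture viewer there is one more tool, called after "Request:" in YAML: its name, and indented under it one key for each argument. step_arm: Moves the arm, as the interface text tells. Its arguments: {"type":"object","properties":{"steps":{"type":"array","items":{"type":"number"}},"grip_force":{"type":"number"}},"required":["steps"]}

```bash
mkdir -p pics; cat > h.py <<'E'
import numpy as np, cv2
from cell import env
def cam(n): return env.read_camera(n)
def ray(c,uv):
    p=cv2.undistortPoints(np.array([[uv]],float),np.array(c["camera_matrix"]),np.array(c["distortion"]))[0,0]
    R=np.array(c["R"]);t=np.array(c["t"]);return -R.T@t, R.T@np.array([p[0],p[1],1])
def onz(c,uv,z):
    o,d=ray(c,uv);return o+d*(z-o[2])/d[2]
def proj(c,X):
    R=np.array(c["R"]);r=cv2.Rodrigues(R)[0]
    return cv2.projectPoints(np.array(X,float).reshape(-1,3),r,np.array(c["t"]),np.array(c["camera_matrix"]),np.array(c["distortion"]))[0][:,0]
def save(n,im): cv2.imwrite("pics/"+n,im[:,:,::-1])
E
python3 - <<'E'
from h import *
for n in("top","scene"):
    c=cam(n);save(n+"0.png",c["image"]);R=np.array(c["R"]);print(n,-R.T@np.array(c["t"]),R[2])
    print(c["camera_matrix"])
o=env.get_obs();print(o)
E
```

```text
top [0.50280066 0.08777715 1.35963545] [ 0.03605355 -0.01092505 -0.99929014]
[[351.62155534   0.         255.84507814]
 [  0.         351.62155534 192.84011277]
 [  0.           0.           1.        ]]
scene [1.05950122 1.02442812 1.40567778] [-0.30511065 -0.54977219 -0.7775976 ]
[[454.35728759   0.         258.52063056]
 [  0.         454.35728759 192.98387209]
 [  0.           0.           1.        ]]
{'time_s': 0.1, 'qpos': array([72.94078926, 18.43414781, -4.01501168, 83.16794082,  1.29526811,
       78.54029961, -3.26286433]), 'joint_velocities': array([ 0.04475965, -0.08580075, -0.0251034 , -0.16792662, -0.07796045,
        0.05072465,  0.03723198]), 'effort': array([ 3.32380114e-05, -4.92570949e+01, -4.05798666e-01, -3.13396311e+01,
       -6.42091711e-02,  3.95317865e-02,  8.52245557e-05]), 'tool_pos': array([ 0.19933413, -0.61848887,  0.40377783]), 'tool_rot': array([-1.79902856e+02,  5.87215718e-03,  1.78655068e+01]), 'force': array([0.70745569, 0.55105688, 0.38639144]), 'wrist_torque': array([ 0.00752889,  0.00110138, -0.03393218]), 'grasp_force': 0.0, 'grip_width': 0.08690230131005525}
```

View pics/top0.png

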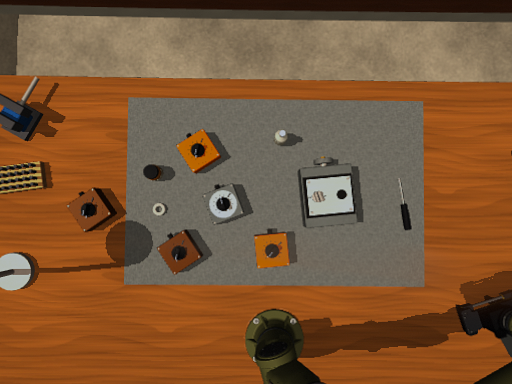

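View pics/scene0.png

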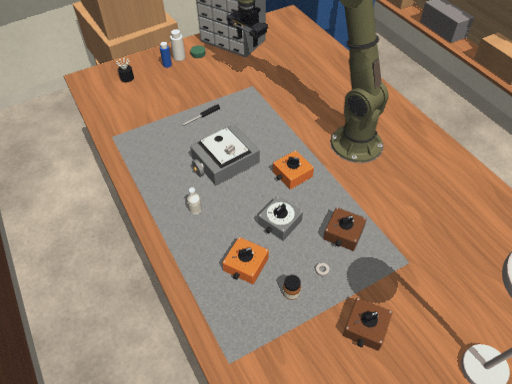

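The top view is oriented with up = +x and left = +y. Candidates for the speed box in it:
- orange (199,150)
- orange (271,250)
- brown (90,209)
- brown (181,252)
- grey with aluminium scale (224,203), which fits the description, so I choose this one

The housing is at (329,196), its pad at (341,195) and the fastener at (318,196). Next is a close crop of both.

```bash
python3 - <<'E'
from h import *
c=cam("top");im=c["image"]
a=cv2.resize(im[178:228,198:248],(400,400),interpolation=cv2.INTER_CUBIC)
b=cv2.resize(im[150:230,290:370],(400,400),interpolation=cv2.INTER_CUBIC)
save("crop1.png",np.hstack([a,b]))
E
```

```text
(no output)
```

View pics/crop1.png

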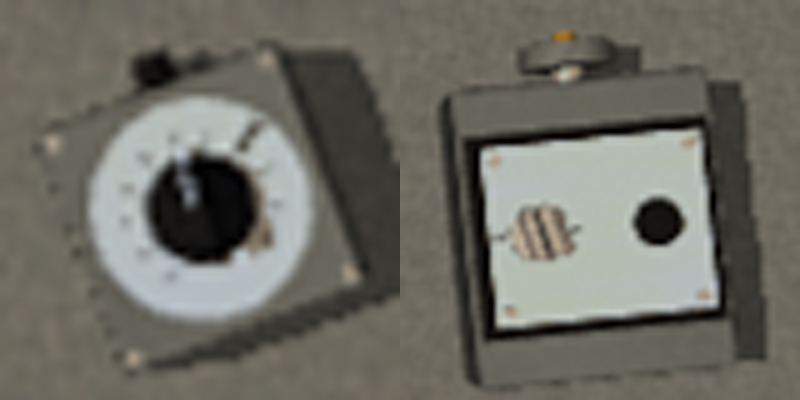

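The left crop shows the grey box. Its plate centre is near (202,207), the index bar is at (248,135), and the white pointer line runs up-left at (185,175). The right crop shows the panel with its pad at (659,221) and the fastener at (543,232), slot about 20° anticlockwise from housing x.

```bash
python3 - <<'E'
from h import *
deg=np.degrees
c=cam("top");im=c["image"].astype(int)
g=im.min(2)
def blobs(m,roi):
    x0,y0,x1,y1=roi;mm=np.zeros(m.shape,np.uint8);mm[y0:y1,x0:x1]=m[y0:y1,x0:x1]
    cs,_=cv2.findContours(mm,cv2.RETR_EXTERNAL,cv2.CHAIN_APPROX_NONE);return sorted(cs,key=cv2.contourArea)[::-1]
# plate
k=blobs((g>140),(198,178,248,228))[0];e=cv2.fitEllipse(cv2.convexHull(k))
P=onz(c,e[0],.061);print("plate",e,P)
cr=lambda u,v:(198+(u+.5)/8-.5,178+(v+.5)/8-.5)
sc=[onz(c,cr(*q),.06) for q in((52,143),(266,57),(350,272),(133,358))];print("screws mean",np.mean(sc,0))
for i in range(4):
    d=sc[(i+1)%4]-sc[i];print(deg(np.arctan2(d[1],d[0])),np.hypot(*d[:2]))
I=onz(c,cr(248,135),.062);d=I-P;print("index",I,np.hypot(*d[:2]),deg(np.arctan2(d[1],d[0])))
a,b=onz(c,cr(178,155),.098),onz(c,cr(193,205),.098)
print("line",a-P,b-P,deg(np.arctan2(*(a-b)[1::-1])))
# panel
k=blobs((g>140),(295,160,360,225))[0];r=cv2.minAreaRect(k);bx=cv2.boxPoints(r)
W=np.array([onz(c,p,.096) for p in bx]);H=W.mean(0);print("panel",r,H)
for i in range(4):
    d=W[(i+1)%4]-W[i];print(deg(np.arctan2(d[1],d[0])),np.hypot(*d[:2]))
k=blobs((im.max(2)<60),(333,186,350,205))[0];pc=cv2.minEnclosingCircle(k)
pad=onz(c,pc[0],.099);print("pad",pc,pad)
ff=onz(c,(290+543/400*80-80,150+232/5),.118);print("fast",ff, "pad->fast yaw", deg(np.arctan2(*(ff-pad)[1::-1]))-90)
# scene crops
s=cam("scene");B=np.append(P[:2],.09);F=np.append(ff[:2],.11)
t=[]
for X in(B,F):
    u,v=np.round(proj(s,X)[0]).astype(int);print(u,v);t.append(cv2.resize(s["image"][v-20:v+20,u-20:u+20],(400,400),interpolation=cv2.INTER_CUBIC))
save("crop2.png",np.hstack(t))
for n,p in(("bottle",(281,137)),("jar",(151,172)),("bear",(159,210))):print(n,onz(c,p,.05))
E
```

```text
plate ((222.6417236328125, 203.60348510742188), (27.45081901550293, 27.52974510192871), 117.25645446777344) [0.50856987 0.19558431 0.061     ]
screws mean [0.50903745 0.19581345 0.06      ]
-67.38228874346616 0.10626174402317434
-157.9522201900427 0.10665437004349156
112.21744782445593 0.10728595455536469
21.491151431783784 0.10592008287510148
index [0.54259407 0.17416943 0.062     ] 0.04020253158026819 -32.18637414465089
line [0.02360649 0.00739634 0.037     ] [0.00128817 0.00036355 0.037     ] 17.490325812282006
panel ((329.087646484375, 194.9202423095703), (35.50600814819336, 43.89661407470703), 84.5596694946289) [ 0.543971   -0.18993688  0.096     ]
-83.90175661882385 0.15868918856515377
-174.49160764288138 0.12791465282936273
96.04657352995308 0.15812055762535626
5.76274590130228 0.1277674703172936
pad ((341.1363525390625, 194.0454559326172), 4.37178897857666) [ 0.54738476 -0.23260991  0.099     ]
fast [ 0.53748438 -0.14795884  0.118     ] pad->fast yaw 6.67073473165604
281 208
230 148
bottle [ 0.76063625 -0.01861045  0.05      ]
jar [0.62320668 0.46408928 0.05      ]
bear [0.48241244 0.43159414 0.05      ]
```

View pics/crop2.png

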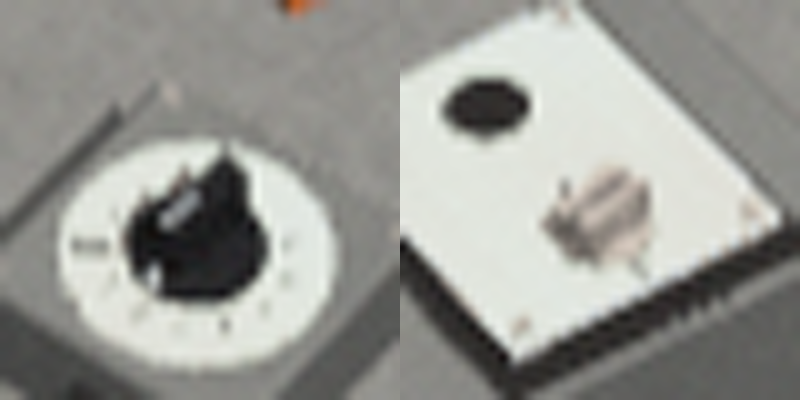

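The pointer is at about 17.5° world yaw and the index mark at -32°, so the dial needs roughly 50° clockwise. The tool yaw is already 17.9°, which lines up with the bar.

Request:
step_arm:
  steps: [1, 55, 0, 0, 0, 1, 55, 0, 0, 0, 1, 55, 0, 0, 0, 1, 55, 0, 0, 0, 1, 25, -52, 0, 0, 1, 25, -52, 0, 0, 1, 25, -52, 0, 0, 1, 25, -52, 0, 0, 1, 25, -52, 0, 0, 1, 25, -52, 0, 0, 1, 25, -52, 0, 0, 1, 25, -52, 0, 0]

```text
time_s: 1.75
tool_pos: [0.4714, -0.0919, 0.4049]
tool_rot: [180.0, -0.0, 17.9]
force: [0.9, 0.5, -0.3]
grip_width: 0.0867
grasp_force: 0.0
```

Request:
step_arm:
  steps: [1, 25, -52, 0, 0, 1, 25, -52, 20, 0, 1, 25, -52, 30, 0, 1, 25, -52, 30, 0, 1, 25, -52, 20, 0, 1, 0, 0, 0, 0]
  grip_force: 20

```text
time_s: 2.5
tool_pos: [0.5084, 0.1926, 0.3054]
tool_rot: [-179.7, 0.2, 18.4]
force: [-0.2, -0.4, 0.4]
grip_width: 0.0868
grasp_force: 0.0
```

```bash
cat >> h.py <<'E'
def togo(X,Y,Z=None,yaw=None):
    o=env.get_obs();p=o["tool_pos"];r=np.radians(o["tool_rot"][2]);d=np.array([X-p[0],Y-p[1]])
    print("t",o["time_s"],"pos",p.round(4),"rot",o["tool_rot"].round(1),"F",o["force"].round(1),"grip",round(o["grip_width"],4),"q7",o["qpos"].round(0))
    print("dx %.1f dy %.1f mm"%(1e3*d@[np.cos(r),np.sin(r)],1e3*d@[np.sin(r),-np.cos(r)]),end=" ")
    if Z: print("dz %.1f"%(1e3*(p[2]-Z)),end=" ")
    if yaw is not None: print("roll %.1f"%(-((yaw-o["tool_rot"][2]+180)%360-180)),end="")
    print()
E
python3 -c "
from h import *
togo(.509,.1957,.255,17.5)"
```

```text
t 2.5 pos [0.5084 0.1926 0.3054] rot [-179.7    0.2   18.4] F [-0.2 -0.4  0.4] grip 0.0868 q7 [  15.   14.  -43.  104.   10.   66. -103.]
dx 1.5 dy -2.8 mm dz 50.4 roll 0.9
```

Turning clockwise by another 50° would bring joint 7 to its limit, so I'll flip the grasp by a half turn the other way first.

Request:
step_arm:
  steps: [1, 0, 0, 0, -10, 1, 0, 0, 0, -10, 1, 0, 0, 0, -10, 1, 0, 0, 0, -10, 1, 0, 0, 0, -10, 1, 0, 0, 0, -10, 1, 0, 0, 0, -10, 1, 0, 0, 0, -10, 1, 0, 0, 0, -10, 1, 0, 0, 0, -10, 1, 0, 0, 0, -10, 1, 0, 0, 0, -10]

```text
time_s: 4.0
tool_pos: [0.5104, 0.1863, 0.3072]
tool_rot: [-180.0, 0.1, 138.1]
force: [0.1, 0.4, -0.7]
grip_width: 0.0873
grasp_force: 0.0
```

Request:
step_arm:
  steps: [1, 0, 0, 0, -10, 1, 0, 0, 0, -10, 1, 0, 0, 0, -10, 1, 0, 0, 0, -10, 1, 0, 0, 0, -10, 1, 0, 0, 0, -10, 1, 0, 0, 0, 0]

```text
time_s: 4.88
tool_pos: [0.5104, 0.1864, 0.3069]
tool_rot: [-180.0, -0.0, -162.3]
force: [-1.0, -0.1, 0.8]
grip_width: 0.0868
grasp_force: 0.0
```

```bash
python3 -c "
from h import *
togo(.509,.1957,.255,197.5)
s=cam('scene');save('s1.png',cv2.resize(s['image'][130:270,200:360],(800,700))[:600])"
```

```text
t 4.875 pos [0.5104 0.1864 0.3069] rot [-180.    -0.  -162.3] F [-1.  -0.1  0.8] grip 0.0868 q7 [ 38.  27. -74. 104.  27.  71.  64.]
dx -1.5 dy 9.3 mm dz 51.9 roll 0.2
```

View pics/s1.png

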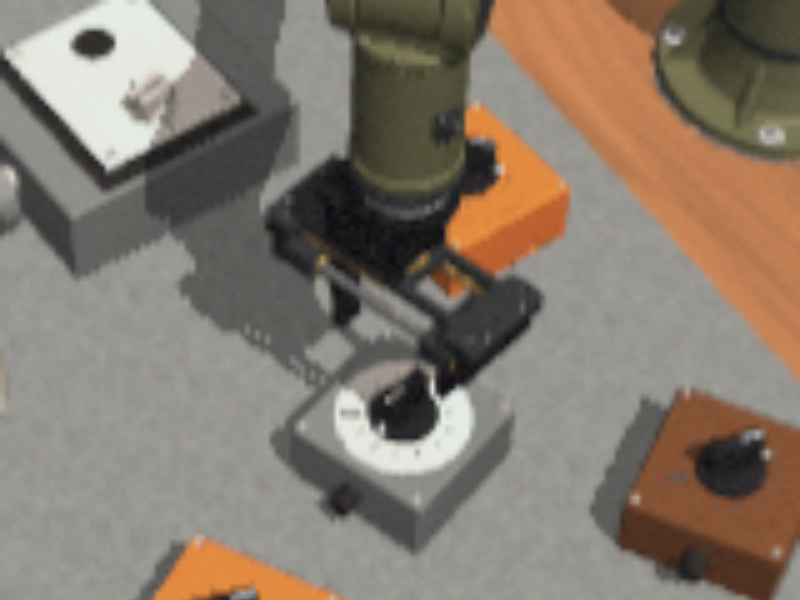

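The crop shows the open gripper above the grey box, with the black grip bar at (405,395) under the finger gap. I'll correct the 9 mm offset, descend and close.

Request:
step_arm:
  steps: [1, -1.5, 9, 0, 0, 1, 0, 0, 18, 0, 1, 0, 0, 18, 0, 1, 0, 0, 16, 0, 1, 0, 0, 0, 0]

```text
time_s: 5.55
tool_pos: [0.5081, 0.1961, 0.2531]
tool_rot: [180.0, -0.2, -162.1]
force: [-0.0, 0.3, -0.1]
grip_width: 0.0873
grasp_force: 0.0
```

Request:
step_arm:
  steps: [0, 0, 0, 0, 0, 0, 0, 0, 0, 0, 0, 0, 0, 0, 0, 0, 0, 0, 0, 0, 0, 0, 0, 0, 0, 0, 0, 0, 0, 0]

```text
time_s: 6.3
tool_pos: [0.5088, 0.1965, 0.2551]
tool_rot: [-180.0, 0.0, -162.1]
force: [-0.2, -1.0, -0.5]
grip_width: 0.0349
grasp_force: 0.0
```

```bash
python3 -c "
from h import *
togo(.509,.1957,.255,148)"
```

```text
t 6.3 pos [0.5088 0.1965 0.2551] rot [-180.     0.  -162.1] F [-0.2 -1.  -0.5] grip 0.0349 q7 [ 34.  30. -70. 106.  31.  66.  60.]
dx 0.0 dy -0.8 mm dz 0.1 roll 49.9
```

Still closing.

Request:
step_arm:
  steps: [0, 0, 0, 0, 0, 0, 0, 0, 0, 0, 0, 0, 0, 0, 0, 0, 0, 0, 0, 0]

```text
time_s: 6.8
tool_pos: [0.5087, 0.1966, 0.2551]
tool_rot: [180.0, 0.0, -162.1]
force: [-0.1, 0.2, 0.7]
grip_width: 0.0143
grasp_force: 20.0
```

Request:
step_arm:
  steps: [0, 0, 0, 0, 7, 0, 0, 0, 0, 7, 0, 0, 0, 0, 7, 0, 0, 0, 0, 7, 0, 0, 0, 0, 7, 0, 0, 0, 0, 7, 0, 0, 0, 0, 7, 0, 0, 0, 0, 0, 0, 0, 0, 0, 0]

```text
time_s: 7.92
tool_pos: [0.5087, 0.197, 0.255]
tool_rot: [179.9, -0.0, 149.0]
force: [1.3, 2.5, -2.6]
grip_width: 0.0139
grasp_force: 20.0
```

```bash
python3 -c "
from h import *
togo(.509,.1957,.255,148)
print(env.get_obs()['wrist_torque'],env.get_obs()['grasp_force'])
c=cam('top');save('t2.png',cv2.resize(c['image'][178:228,198:248],(400,400),interpolation=cv2.INTER_CUBIC))"
```

```text
t 7.925 pos [0.5087 0.197  0.255 ] rot [179.9  -0.  149. ] F [ 1.3  2.5 -2.6] grip 0.0139 q7 [ 27.  24. -60. 106.  23.  63.  17.]
dx -0.9 dy -0.9 mm dz 0.0 roll 1.0
[ 0.65595227 -0.32112935 -0.00788382] 19.99961510533467
```

Request:
step_arm:
  steps: [0, 0, 0, 0, 1, 0, 0, 0, 0, 0, 0, 0, 0, 0, 0, 0.6, 0, 0, 0, 0, 0.6, 0, 0, 0, 0, 0.6, 0, 0, 0, 0, 0.6, 0, 0, 0, 0, 0.6, 0, 0, 0, 0, 0.6, 0, 0, 0, 0]

```text
time_s: 9.1
tool_pos: [0.5088, 0.1965, 0.2551]
tool_rot: [-180.0, 0.0, 147.9]
force: [-0.4, 0.6, -0.6]
grip_width: 0.0516
grasp_force: 0.0
```

Request:
step_arm:
  steps: [0.6, 0, 0, -20, 0, 0.6, 0, 0, -40, 0, 0.6, 0, 0, -50, 0, 1, 0, 50, 0, 0, 1, 0, 55, 0, 0, 1, 0, 55, 0, 0, 1, 0, 0, 0, 0]

```text
time_s: 9.98
tool_pos: [0.5934, 0.3366, 0.3653]
tool_rot: [179.8, -0.2, 148.2]
force: [-0.2, 0.7, -0.2]
grip_width: 0.0832
grasp_force: 0.0
```

```bash
python3 -c "
from h import *
togo(.5391,-.146,.276,0)
L=[]
for n in('scene','top'):
    c=cam(n);u,v=np.round(proj(c,[.509,.196,.075])[0]).astype(int);L.append(cv2.resize(c['image'][v-22:v+22,u-22:u+22],(400,400),interpolation=cv2.INTER_CUBIC));print(n,u,v)
save('t3.png',np.hstack(L))"
```

```text
t 9.975 pos [0.5934 0.3366 0.3653] rot [179.8  -0.2 148.2] F [-0.2  0.7 -0.2] grip 0.0832 q7 [  7.  35. -58.  80.  29.  81.   8.]
dx -208.3 dy -438.6 mm dz 89.3 roll 148.2
scene 280 211
top 222 203
```

View pics/t3.png

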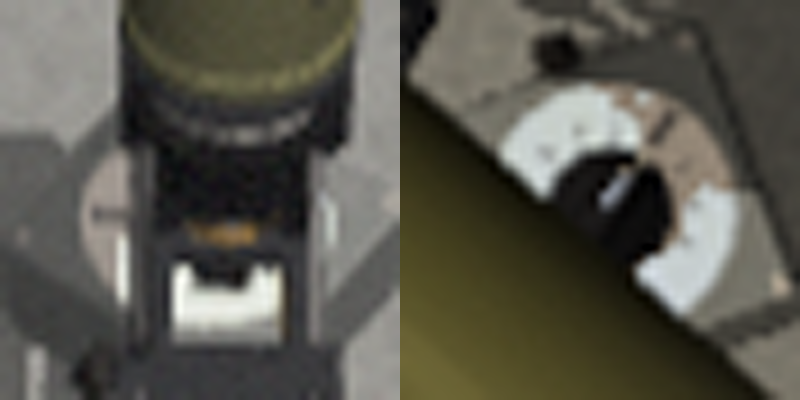

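The top crop shows the white pointer line running from (605,207) to (640,155), straight at the index bar (661,125), so the dial is set. Now I'll look closely at the fastener slot from both cameras.

```bash
python3 -c "
from h import *
L=[]
for n in('scene','top'):
    c=cam(n);p=proj(c,[.539,-.146,.118])[0];u,v=np.round(p).astype(int);L.append(cv2.resize(c['image'][v-10:v+10,u-10:u+10],(400,400),interpolation=cv2.INTER_CUBIC));print(n,u,v)
    # expected slot ends for angles, in crop px
    for th in (10,20,30,40,50):
        a=np.radians(th+6);d=.018*np.array([np.cos(a),np.sin(a),0]);q=proj(c,[np.array([.539,-.146,.118])+s*d for s in(1,-1)]);print(th,(((q-[u-10,v-10])+.5)*20-.5).round(0).tolist())
save('f1.png',np.hstack(L))"
```

```text
scene 230 147
10 [[136.0, 263.0], [268.0, 170.0]]
20 [[148.0, 270.0], [256.0, 163.0]]
30 [[161.0, 276.0], [243.0, 158.0]]
40 [[176.0, 279.0], [228.0, 154.0]]
50 [[191.0, 281.0], [213.0, 152.0]]
top 318 196
10 [[183.0, 111.0], [238.0, 307.0]]
20 [[166.0, 117.0], [255.0, 301.0]]
30 [[151.0, 126.0], [270.0, 292.0]]
40 [[138.0, 137.0], [283.0, 280.0]]
50 [[126.0, 151.0], [295.0, 267.0]]
```

View pics/f1.png

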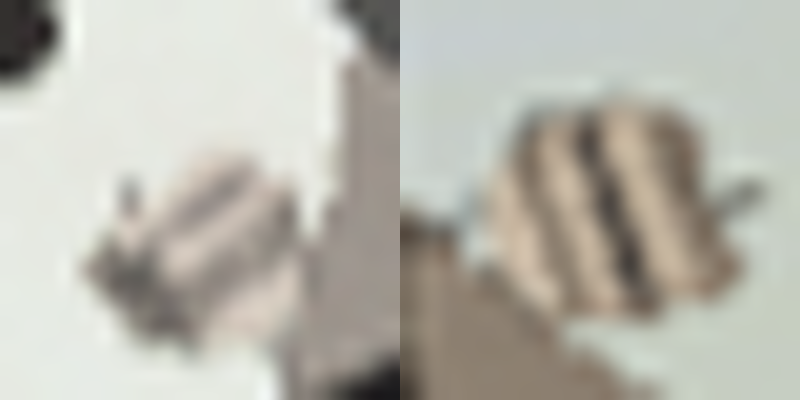

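The slot appears from (588,125) to (638,290) in the top crop, which is about 11° from housing x, or 17° in world yaw. I'll turn the gripper to 17°, then travel.

Request:
step_arm:
  steps: [1, 0, 0, 0, 10, 1, 0, 0, 0, 10, 1, 0, 0, 0, 10, 1, 0, 0, 0, 10, 1, 0, 0, 0, 10, 1, 0, 0, 0, 10, 1, 0, 0, 0, 10, 1, 0, 0, 0, 10, 1, 0, 0, 0, 10, 1, 0, 0, 0, 10, 1, 0, 0, 0, 10, 1, 0, 0, 0, 10]

```text
time_s: 11.68
tool_pos: [0.5941, 0.3299, 0.3663]
tool_rot: [179.9, -0.1, 27.4]
force: [0.2, -0.4, -0.1]
grip_width: 0.0871
grasp_force: 0.0
```

Request:
step_arm:
  steps: [1, 0, 0, 0, 10, 1, 0, 0, 0, 1, 1, 0, 0, 0, 0]

```text
time_s: 12.05
tool_pos: [0.594, 0.331, 0.3657]
tool_rot: [180.0, -0.0, 16.9]
force: [-0.4, -0.8, 0.6]
grip_width: 0.0872
grasp_force: 0.0
```

```bash
python3 -c "
from h import *
togo(.539,-.146,.284,17)"
```

```text
t 12.05 pos [0.594  0.331  0.3657] rot [180.   -0.   16.9] F [-0.4 -0.8  0.6] grip 0.0872 q7 [  -7.   27.  -34.   80.   15.   77. -114.]
dx -191.6 dy 440.3 mm dz 81.7 roll -0.1
```

Request:
step_arm:
  steps: [1, -20, 44, 0, 0, 1, -20, 44, 0, 0, 1, -20, 44, 0, 0, 1, -20, 44, 0, 0, 1, -20, 44, 0, 0, 1, -20, 44, 0, 0, 1, -18, 44, 0, 0, 1, -18, 44, 0, 0, 1, -18, 44, 0, 0, 1, -18, 44, 0, 0, 1, 0, 0, 20, 0, 1, 0, 0, 0, 0]

```text
time_s: 13.55
tool_pos: [0.5369, -0.1452, 0.3438]
tool_rot: [-179.9, 0.1, 16.9]
force: [-0.4, -0.1, 0.9]
grip_width: 0.0869
grasp_force: 0.0
```

```bash
python3 -c "
from h import *
togo(.539,-.146,.284,17)"
```

```text
t 13.55 pos [ 0.5369 -0.1452  0.3438] rot [-1.799e+02  1.000e-01  1.690e+01] F [-0.4 -0.1  0.9] grip 0.0869 q7 [ 31.  10. -21. 101.   4.  70. -64.]
dx 1.8 dy 1.4 mm dz 59.8 roll -0.1
```

Request:
step_arm:
  steps: [1, 1.5, 1, 20, 0, 1, 0, 0, 20, 0, 1, 0, 0, 14, 0, 1, 0, 0, 5, 0, 1, 0, 0, 0, 0]

```text
time_s: 14.18
tool_pos: [0.5397, -0.1451, 0.2863]
tool_rot: [180.0, -0.0, 16.9]
force: [0.5, 0.2, -0.0]
grip_width: 0.0874
grasp_force: 0.0
```

Request:
step_arm:
  steps: [0, 0, 0, 0, 0, 0, 0, 0, 0, 0, 0, 0, 0, 0, 0, 0, 0, 0, 0, 0, 0, 0, 0, 0, 0, 0, 0, 0, 0, 0, 0, 0, 0, 0, 0, 0, 0, 0, 0, 0, 0, 0, 0, 0, 0, 0, 0, 0, 0, 0]

```text
time_s: 15.42
tool_pos: [0.5395, -0.1453, 0.286]
tool_rot: [180.0, 0.0, 16.9]
force: [0.1, 0.0, -0.5]
grip_width: 0.0202
grasp_force: 19.6
```

```bash
python3 -c "
from h import *
togo(.539,-.146,.284,96)
print(env.get_obs()['wrist_torque'])"
```

```text
t 15.425 pos [ 0.5395 -0.1453  0.286 ] rot [180.    0.   16.9] F [ 0.1  0.  -0.5] grip 0.0202 q7 [ 31.  14. -21. 104.   5.  63. -65.]
dx -0.7 dy 0.5 mm dz 2.0 roll -79.1
[-0.09015102 -0.03661137 -0.03079648]
```

Gripped at 20.2 mm with no side force. Turning 79° anticlockwise.

Request:
step_arm:
  steps: [0, 0, 0, 0, -8, 0, 0, 0, 0, -8, 0, 0, 0, 0, -8, 0, 0, 0, 0, -8, 0, 0, 0, 0, -8, 0, 0, 0, 0, -8, 0, 0, 0, 0, -8, 0, 0, 0, 0, -8, 0, 0, 0, 0, -8, 0, 0, 0, 0, -7, 0, 0, 0, 0, 0, 0, 0, 0, 0, 0]

```text
time_s: 16.92
tool_pos: [0.5393, -0.145, 0.286]
tool_rot: [-179.9, -0.0, 95.8]
force: [-3.3, 1.9, 0.9]
grip_width: 0.02
grasp_force: 19.7
```

```bash
python3 -c "
from h import *
togo(.539,-.146,.284,96)
print(env.get_obs()['wrist_torque'])"
```

```text
t 16.925 pos [ 0.5393 -0.145   0.286 ] rot [-179.9   -0.    95.8] F [-3.3  1.9  0.9] grip 0.02 q7 [ 39.  15. -31. 104.   8.  64.  12.]
dx -0.9 dy -0.4 mm dz 2.0 roll -0.2
[0.32534703 0.40431678 0.00933208]
```

Turned to 95.8°. Release, rise and move toward the pad with the fingers closing, checking the fastener on the way.

Request:
step_arm:
  steps: [0.7, 0, 0, 0, 0, 0.7, 0, 0, 0, 0, 0.7, 0, 0, 0, 0, 0.7, 0, 0, 0, 0, 0.7, 0, 0, 0, 0, 0.7, 0, 0, 0, 0, 0.7, 0, 0, -20, 0, 0.7, 0, 0, -30, 0, 0, -30, 0, 0, 0, 0, -28, 0, 0, 0, 0, -28, 0, 0, 0, 0, 0, 0, 0, 0]

```text
time_s: 18.42
tool_pos: [0.5478, -0.2336, 0.3357]
tool_rot: [-180.0, 0.0, 95.6]
force: [-0.4, -0.3, 0.6]
grip_width: 0.029
grasp_force: 0.0
```

```bash
python3 -c "
from h import *
togo(.548,-.232,.271,95.8)
L=[]
for n in('scene','top'):
    c=cam(n);p=proj(c,[.539,-.146,.1])[0];u,v=np.round(p).astype(int);L.append(cv2.resize(c['image'][v-20:v+20,u-20:u+20],(400,400),interpolation=cv2.INTER_CUBIC))
save('f2.png',np.hstack(L))"
```

```text
t 18.425 pos [ 0.5478 -0.2336  0.3357] rot [-180.     0.    95.6] F [-0.4 -0.3  0.6] grip 0.029 q7 [ 44.  16. -28.  96.   8.  70.  20.]
dx 1.6 dy 0.4 mm dz 64.7 roll -0.2
```

View pics/f2.png

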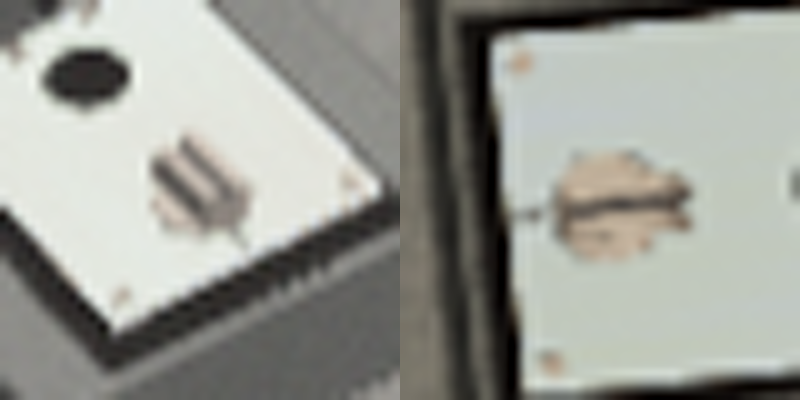

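The slot in the top crop runs from (560,208) to (685,195). It is collinear with the index line at (525,215), so the fastener is set and the panel is still up. Now press the pad.

Request:
step_arm:
  steps: [0, 1.5, 0, 20, 0, 0, 0, 0, 20, 0, 0, 0, 0, 10, 0, 0, 0, 0, 4, 0, 0, 0, 0, 3, 0, 0, 0, 0, 3, 0, 0, 0, 0, 3, 0, 0, 0, 0, 2, 0, 0, 0, 0, 0, 0]

```text
time_s: 19.65
tool_pos: [0.5482, -0.229, 0.2726]
tool_rot: [-180.0, 0.0, 95.9]
force: [-6.2, 3.0, 9.5]
grip_width: 0.0002
grasp_force: 4.4
```

Request:
step_arm:
  steps: [0, 0, 0, 1.5, 0, 0, 0, 0, 1.5, 0, 0, 0, 0, 0, 0, 0, 0, 0, 0, 0]

```text
time_s: 20.15
tool_pos: [0.5482, -0.2289, 0.2716]
tool_rot: [-180.0, 0.1, 95.9]
force: [-8.3, 3.5, 18.3]
grip_width: 0.0005
grasp_force: 9.3
```

Request:
step_arm:
  steps: [0, 0, 0, 0.5, 0, 0, 0, 0, 0, 0, 0, 0, 0, 0, 0, 0, 0, 0, 0, 0]

```text
time_s: 20.65
tool_pos: [0.5482, -0.2289, 0.2715]
tool_rot: [-180.0, 0.1, 95.9]
force: [-9.4, 4.3, 21.3]
grip_width: 0.0006
grasp_force: 10.5
```

```bash
python3 -c "
from h import *
togo(.548,-.232,.271,95.8)
L=[]
for n,X in(('scene',[.539,-.17,.09]),('scene',[.509,.196,.075])):
    c=cam(n);p=proj(c,X)[0];u,v=np.round(p).astype(int);L.append(cv2.resize(c['image'][v-25:v+25,u-25:u+25],(400,400),interpolation=cv2.INTER_CUBIC))
save('p1.png',np.hstack(L))"
```

```text
t 20.65 pos [ 0.5482 -0.2289  0.2715] rot [-1.80e+02  1.00e-01  9.59e+01] F [-9.4  4.3 21.3] grip 0.0006 q7 [ 43.  20. -27.  99.  10.  63.  18.]
dx -3.1 dy -0.6 mm dz 0.5 roll 0.1
```

View pics/p1.png

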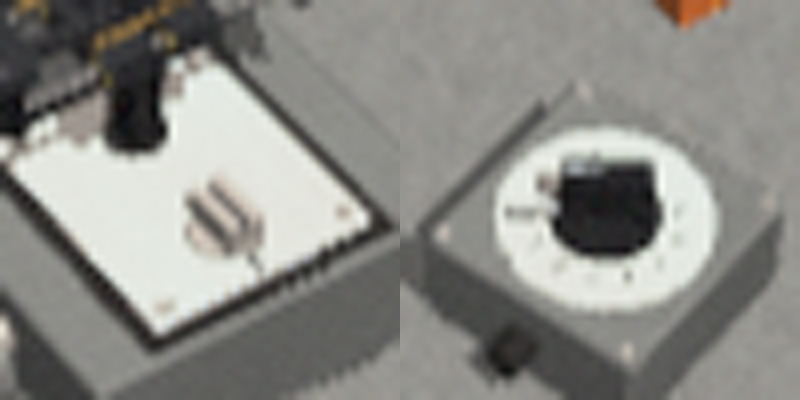

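The finger is on the pad at (135,130) with the panel sunk and the slot in line with the index lines. The dial bar points at the index mark (520,213). The last 0.5 mm command moved the tool only 0.1 mm and raised the force to 21 N, which is the hard stop.

```bash
python3 -c "
from cell import env
print(env.sign_off())"
```

```text
the job is handed in; nothing more can be done
None
```

The job is handed in, and the judge gave no verdict: by the camera pictures the dial is on its index mark and the fastener slot is in line, and the panel is held against its hard stop with about 21 N.

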